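# Make up two test kits at the droplet bench

### The arm

A 6-joint arm with a two-finger parallel gripper is mounted at the origin on the work surface. World frame = base frame: x ahead of the robot, y to its left, z up, the work surface at z = 0. Lengths are in m, angles in rad, forces in N, time in s.
With the tool pointing down it reaches from about 0.35 to 0.975 m from the base axis. Payload 4.9 kg.
Tool frame: the origin (TCP) lies midway between the tips of the shut fingers; the grasp point (between the pads) lies ctrl.grip_point_offset behind it (ctrl.grip_point_offset is the distance from the TCP to the grasp point, in m); x points along the fingers, y is the direction in which the jaws open and shut, and the axes are right-handed (so a half turn about x gives the same grasp; the last joint's range is limited). The gripper opens to 85 mm and grips with 20 to 120 N. Pads are 22 mm wide; open, the fingers measure 114 mm over their backs; the gripper's body (76 mm by 85 mm) begins 54 mm behind the grasp point. The pads swing forward as they close: fully open they stand 13 mm farther back than shut.
Start: joints at [-1.244, 0.053, 1.613, -0, 1.476, -0.119], TCP at [0.269, -0.564, 0.231] pointing down, gripper open.
Joint ranges: [-3.01, 3.01], [-1.01, 2.22], [0.06, 2.58], [-1.02, 4.17], [0.09, 2.62], [-3.14, 3.14]. Speed limits (rad/s): [2.57, 2.57, 3.14, 3.14, 3.14, 3.14].

### API

Orientations are given as a rotation vector (axis times angle).
In Python, from station import ctrl gives the robot as it stands. The module is installed in compiled form; this text tells all that it offers.
- The arm moves only by the tool drive_tool, never from a script. Its argument "commands" is text: rows parted by semicolons, each of 5 numbers parted by spaces: the closure, from -1 (fully open) to 1 (shut), so that 0 is half open, then the shift along the tool's x, y, z in units of 40 mm (1.0 is 40 mm), then the turn about the tool's x in units of 5 degrees (1.0 is 5 degrees). A call has 1 to 8 rows; each row is the pose to reach, as a shift and turn from the pose commanded when the call began, along the tool's axes at that moment; what a row does not reach only later rows make up. A row lasts 1/12 s, in which the tool goes at most 41.7 mm and 7.16 degrees, less where a joint would pass 70% of its speed; a pose out of reach is approached as far as the arm can. A call with a gripper value outside its range is refused whole. The fingers move at their own pace and stop on an object; "newtons" is the grip in N (left out, the last holds). Time passes only in rows, so rows that repeat a pose let the fingers close. It gives the time, the measured TCP pose, the force and the opening at its end, in the units of the state.
- ctrl.get_obs(): the state, without advancing time (a new reading comes with each control period).
- ctrl.get_image(name): name is "side" or "top" or "wrist"; returns (picture, depth): 420x560x3 uint8, blue, green, red; 420x560 float32, m along the optical axis (not along the pixel's ray), 0 where there is no reading.
- ctrl.camera_info(name): a dict with "K" (3x3 intrinsics, pixels), "T" (4x4, takes a point from camera to world coordinates). Camera axes: x right, y down, z forward; pixel columns grow to the right and rows downward; lengths in m; the calibration is good to about 2 mm. The wrist camera is an equidistant fisheye: a pixel r from the principal point sees the ray r / f radians off the axis. A picture is of the moment at which its call begins: read the wrist's pose just before it. camera_info takes no time and is no camera call; for the wrist camera it gives the pose at the moment of the call.
- ctrl.finish_job(): hands the job in, once; it reports no verdict.
The state is a dict: "t": time; "q": joint angles; "dq": joint speeds; "effort": joint torques, N m; "tool_pos": TCP position; "tool_rot": TCP orientation; "contact_force": force on the tool from outside, world axes, zero at the start; "wrist_torque": the same for the moment, N m; "opening": finger opening in m.
Only numpy, scipy, OpenCV 4.12 (cv2) and the standard library are available. Lean on these libraries where they do the work, as an engineer would, in place of code of your own. Each camera call takes 0.05 s, during which the arm holds its last target.

### The job

Make up two kits from the parts standing on the bench. In the yellow tray: the aluminium cold block in one bay with the black cone nozzle standing centred on top of it, and the green-capped vial in the other bay; in the dark grey tray: the boss clamp in one bay and the white-capped vial in the other (either bay will do). Everything stands upright, flat and let go, and the red-capped vial, the bottle and the beaker are left where they are.

Things in the scene. Friction and masses are not known exactly. Their poses are not given: they have to be found in the camera images.
- tray_yellow: Yellow kit tray, fixed to the bench: outside 190 mm along its x, 104 mm along its y, rim 12 mm above the bench, walls and floor 4 mm thick. One 4 mm partition across the middle, as high as the rim, makes two equal open bays (about 89 x 96 mm inside) whose centres lie 46 mm from the tray's centre along its +x and -x. Origin at the centre of its underside; the inner floor is 4 mm above it.
- tray_grey: Dark grey kit tray, fixed to the bench: outside 190 mm along its x, 104 mm along its y, rim 12 mm above the bench, walls and floor 4 mm thick. One 4 mm partition across the middle, as high as the rim, makes two equal open bays (about 89 x 96 mm inside) whose centres lie 46 mm from the tray's centre along its +x and -x. Origin at the centre of its underside; the inner floor is 4 mm above it.
- cold_block: Cold block: bare aluminium cylinder 48 mm in diameter, 40 mm high, with a thin black line round its foot and a 20 mm white disc set flush in its flat top. Origin at the centre of its underside, z up its axis. Loose, about 190 g.
- cone_nozzle: Black plastic cone nozzle: round foot 44 mm in diameter, tapering from 6 mm up to a straight round neck 26 mm in diameter that runs from 26 to 58 mm above its underside (a small steel spot on top). Stands on its foot. Origin at the centre of its underside, z up its axis. Loose, about 60 g.
- vial_green: Upright closed amber glass vial with a paper band and a green screw cap: a cylinder 28 mm in diameter, 60 mm high (the cap is the top 16 mm). Origin at the centre of its underside, z up its axis. Loose, about 35 g. Belongs in the yellow tray.
- vial_white: Upright closed amber glass vial with a paper band and a white screw cap: a cylinder 28 mm in diameter, 60 mm high (the cap is the top 16 mm). Origin at the centre of its underside, z up its axis. Loose, about 35 g. Belongs in the dark grey tray.
- boss_clamp: Boss clamp (retort stand clamp), standing upright: grey painted block 32 x 32 mm, 56 mm high, with dark rod grooves, and a black thumbscrew sticking out level on its +x side at 36 mm height (18 mm in diameter, ends 38 mm from the block's axis). The two flat sides facing its +y and -y are free to grip. Origin at the centre of the block's underside, z up. Loose, about 140 g.
- vial_red: Upright closed amber glass vial with a paper band and a red screw cap: a cylinder 28 mm in diameter, 60 mm high (the cap is the top 16 mm). Origin at the centre of its underside, z up its axis. Loose, about 35 g. Not wanted: stays where it is.
- bottle: Small white plastic bottle with a green band and blue cap, 44 mm in diameter, 75 mm high; origin at the centre of its underside. Loose; stays where it is.
- beaker: Empty open grey plastic beaker, 48 mm across the rim, 55 mm high; origin at the centre of its underside. Loose; stays where it is.
Things that resemble listed ones, but are neither listed nor needed, are in the scene too. Leave any purple look-alike of the vial_green alone.

How it is judged:
At the end, for the whole second after the job is handed in: Block and green vial on the floors of separate yellow bays, clamp and white vial of separate grey bays (4 mm); cone on the block within 10 mm of its axis; all five upright (0.12 rad), still (20 mm/s); red vial, bottle, beaker within 25 mm of their places, upright (0.2 rad) (((x of cold_block in the frame of tray_yellow between 0 and 0.095 m and y of cold_block in the frame of tray_yellow between -0.052 and 0.052 m and z of cold_block in the frame of tray_yellow between 0 and 0.008 m and x of vial_green in the frame of tray_yellow between -0.095 and 0 m and y of vial_green in the frame of tray_yellow between -0.052 and 0.052 m and z of vial_green in the frame of tray_yellow between 0 and 0.008 m) or (x of cold_block in the frame of tray_yellow between -0.095 and 0 m and y of cold_block in the frame of tray_yellow between -0.052 and 0.052 m and z of cold_block in the frame of tray_yellow between 0 and 0.008 m and x of vial_green in the frame of tray_yellow between 0 and 0.095 m and y of vial_green in the frame of tray_yellow between -0.052 and 0.052 m and z of vial_green in the frame of tray_yellow between 0 and 0.008 m)) and ((x of boss_clamp in the frame of tray_grey between 0 and 0.095 m and y of boss_clamp in the frame of tray_grey between -0.052 and 0.052 m and z of boss_clamp in the frame of tray_grey between 0 and 0.008 m and x of vial_white in the frame of tray_grey between -0.095 and 0 m and y of vial_white in the frame of tray_grey between -0.052 and 0.052 m and z of vial_white in the frame of tray_grey between 0 and 0.008 m) or (x of boss_clamp in the frame of tray_grey between -0.095 and 0 m and y of boss_clamp in the frame of tray_grey between -0.052 and 0.052 m and z of boss_clamp in the frame of tray_grey between 0 and 0.008 m and x of vial_white in the frame of tray_grey between 0 and 0.095 m and y of vial_white in the frame of tray_grey between -0.052 and 0.052 m and z of vial_white in the frame of tray_grey between 0 and 0.008 m)) and horizontal distance between cone_nozzle and cold_block below 0.01 m and z of cone_nozzle in the frame of cold_block between 0.036 and 0.045 m and angle between each of cold_block, cone_nozzle, vial_green, vial_white, boss_clamp's own z axis and vertical below 0.12 rad and linear speed of each of cold_block, cone_nozzle, vial_green, vial_white, boss_clamp below 0.02 m/s and angle between each of vial_red, bottle, beaker's own z axis and vertical below 0.2 rad and distance of each of vial_red, bottle, beaker from where it was at the start of the episode below 0.025 m); the robot touches nothing.
It fails at once if the red-capped vial is knocked over or carried off (moved more than 40 mm or tipped more than 0.5 rad) (distance of vial_red from where it was at the start of the episode above 0.04 m or angle between vial_red's own z axis and vertical above 0.5 rad).
It fails at once if the bottle is knocked over or carried off (moved more than 40 mm or tipped more than 0.5 rad) (distance of bottle from where it was at the start of the episode above 0.04 m or angle between bottle's own z axis and vertical above 0.5 rad).
It fails at once if the beaker is knocked over or carried off (moved more than 40 mm or tipped more than 0.5 rad) (distance of beaker from where it was at the start of the episode above 0.04 m or angle between beaker's own z axis and vertical above 0.5 rad).
It also fails if it takes over 128 s, if anything falls off the work surface, if the arm or the gripper's body presses on something with over 40 N, if the wrist force passes 120 N, or if a joint passes its speed limit or range.

## Working session

There is one attempt and no reset: what is moved stays moved. The work goes in short steps, Python scripts to look and compute and a tool call to move; the robot and the scene stay as the last step left them, time stands still between calls to the robot, and variables do not carry over. Pictures are saved under pics/ and viewed, and the job is handed in when it is done.

Besides the shell and the picture viewer there is one more tool, called after "Emit:" by a JSON object that holds its "fn" and its "kwargs". drive_tool: Moves the arm, as the interface text tells. Its arguments: {"type":"object","properties":{"commands":{"type":"string"},"newtons":{"type":"number"}},"required":["commands"]}

```bash
mkdir -p pics; python3 - <<'E'
from station import ctrl
import cv2,numpy as np
o=ctrl.get_obs();print(o['t'],o['tool_pos'],o['tool_rot'],o['opening'],ctrl.grip_point_offset)
for n in("top","side","wrist"):
    i=ctrl.camera_info(n);print(n,np.round(i['K'],1).tolist(),np.round(i['T'],4).tolist())
    p,d=ctrl.get_image(n);cv2.imwrite(f'pics/{n}0.png',p);np.savez(f'{n}0.npz',p=p,d=d,K=i['K'],T=i['T'])
E
```

```text
0.0 [ 0.26927488 -0.56333073  0.23007351] [ 1.97484167  0.44972287 -1.97529539] 0.08548924408955605 0.0187
top [[535.2, 0.0, 281.7], [0.0, 535.2, 211.8], [0.0, 0.0, 1.0]] [[0.0086, -0.9981, 0.0603, 0.5096], [-0.9998, -0.0097, -0.0174, 0.0054], [0.0179, -0.0602, -0.998, 1.0109], [0.0, 0.0, 0.0, 1.0]]
side [[416.6, 0.0, 281.2], [0.0, 416.6, 205.2], [0.0, 0.0, 1.0]] [[0.9688, -0.1601, 0.1892, 0.3945], [-0.2478, -0.6043, 0.7573, -0.6287], [-0.0069, -0.7805, -0.6251, 0.5587], [0.0, 0.0, 0.0, 1.0]]
wrist [[325.2, 0.0, 277.9], [0.0, 325.2, 207.7], [0.0, 0.0, 1.0]] [[0.4313, -0.8688, -0.2433, 0.3305], [-0.9022, -0.4158, -0.1144, -0.5338], [-0.0018, 0.2688, -0.9632, 0.3721], [0.0, 0.0, 0.0, 1.0]]
```

View pics/top0.png

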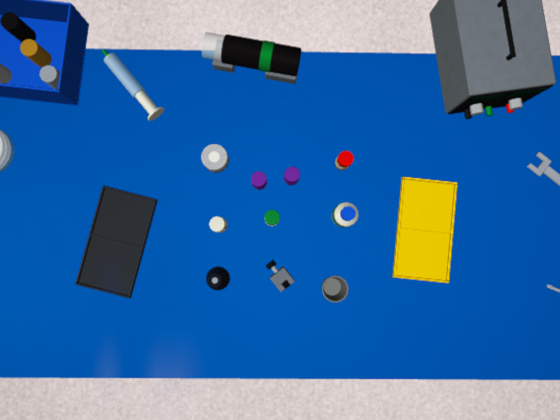

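View pics/side0.png

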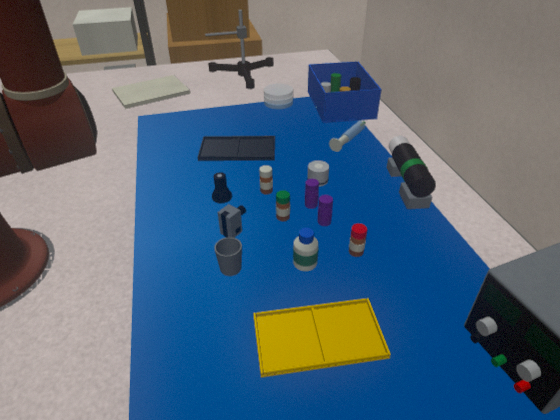

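View pics/wrist0.png

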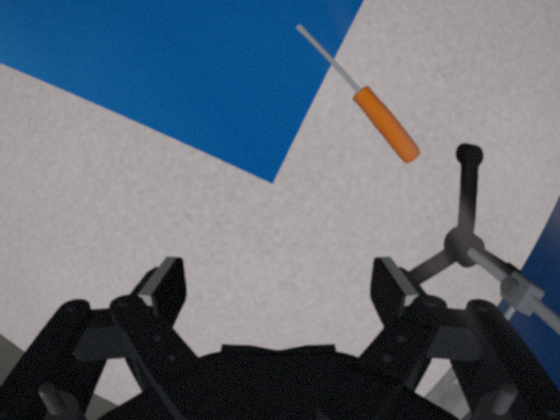

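Top view: cold block (214,157), white vial (217,224), cone (218,278), green vial (272,218), clamp (281,276, screw toward upper left), purple look-alikes (258,180) and (291,175), red (345,159), bottle (346,214), beaker (335,288), grey tray around (117,242), and yellow tray around (425,230).

```bash
cat > h.py <<'E'
import numpy as np,cv2
def ray(K,T,u,v,z):
    d=T[:3,:3]@np.linalg.solve(K,[u,v,1.]); o=T[:3,3]
    return o+d*(z-o[2])/d[2]
def blobs(m,amin=20):
    n,l,s,c=cv2.connectedComponentsWithStats(m.astype(np.uint8))
    return [(c[i],s[i],l==i) for i in range(1,n) if s[i,4]>=amin]
E
python3 - <<'E'
from h import *
D=np.load('top0.npz');p,d,K,T=D['p'],D['d'],D['K'],D['T']
crop=p[135:305,185:365];cv2.imwrite('pics/crop0.png',cv2.resize(crop,None,fx=3.4,fy=3.4,interpolation=cv2.INTER_CUBIC))
hsv=cv2.cvtColor(p,cv2.COLOR_BGR2HSV);H,S,V=[hsv[...,i].astype(int) for i in range(3)]
# world points from depth
v,u=np.mgrid[0:420,0:560];P=np.stack([(u-K[0,2])/K[0,0]*d,(v-K[1,2])/K[1,1]*d,d],-1)@T[:3,:3].T+T[:3,3]
np.save('P.npy',P)
Z=P[...,2]
for name,m in dict(green=(H>45)&(H<80)&(S>100)&(V<180),red=((H<8)|(H>172))&(S>150),purple=(H>130)&(H<165)&(S>80)).items():
    for c,s,l in blobs(m,30):
        if 190<c[0]<370 and 140<c[1]<300:print(name,c.round(1),s.tolist(),np.median(Z[l]).round(4),ray(K,T,*c,.06).round(4))
for c,s,l in blobs((Z>.02)&(u>190)&(u<370)&(v>140)&(v<305),40):
    zt=np.percentile(Z[l],90); t=l&(Z>zt-.004); print('obj',c.round(1),s.tolist(),zt.round(4),np.median(P[t],0).round(4), P[t].mean(0).round(4))
for name,m in dict(yel=(H>20)&(H<35)&(S>150),grey=(V<80)&(S<90)).items():
    for c,s,l in blobs(m,2000):
        r=cv2.minAreaRect(np.argwhere(l)[:,::-1].astype(np.float32));b=cv2.boxPoints(r)
        w=np.array([ray(K,T,*q,.012) for q in b]);print(name,c,b.round(1).tolist(),w[:,:2].round(4).tolist(),w.mean(0).round(4),np.linalg.norm(w-np.roll(w,1,0),axis=1).round(4),np.median(Z[l]))
E
```

```text
green [271.5 217.2] [265, 210, 14, 15, 169] 0.0604 [0.5574 0.0069 0.06  ]
red [344.9 158.5] [337, 151, 16, 16, 188] 0.0607 [ 0.664  -0.1237  0.06  ]
purple [291.4 175.3] [284, 167, 16, 18, 212] 0.0607 [ 0.6327 -0.0279  0.06  ]
purple [258.4 179.9] [251, 172, 15, 17, 208] 0.06 [0.6238 0.031  0.06  ]
obj [214. 157.] [201, 144, 27, 27, 574] 0.0427 [0.6688 0.1134 0.0408] [0.6673 0.1129 0.0493]
obj [343.8 159.2] [335, 150, 19, 20, 254] 0.0629 [ 0.6656 -0.1238  0.0614] [ 0.6618 -0.1209  0.0848]
obj [291.3 174.9] [284, 166, 16, 19, 229] 0.0627 [ 0.6361 -0.0288  0.0612] [ 0.6331 -0.0275  0.0839]
obj [258.3 179.5] [251, 171, 16, 18, 226] 0.0624 [0.6269 0.0316 0.0606] [0.6261 0.0314 0.0665]
obj [344.7 214. ] [332, 202, 26, 25, 508] 0.0768 [ 0.5654 -0.1258  0.0763] [ 0.5656 -0.1256  0.082 ]
obj [271.3 216.9] [264, 209, 16, 17, 205] 0.0627 [0.5577 0.0078 0.0608] [0.5582 0.0076 0.0668]
obj [217.5 223.6] [209, 216, 18, 16, 225] 0.0626 [0.546  0.1049 0.0607] [0.5453 0.1034 0.0719]
obj [279.6 276.1] [265, 260, 29, 32, 428] 0.0585 [ 0.4479 -0.0127  0.057 ] [ 0.4484 -0.0124  0.0637]
obj [216.  278.4] [208, 270, 18, 17, 243] 0.0603 [0.4457 0.1072 0.0589] [0.4467 0.1061 0.0655]
obj [336.3 289.6] [322, 275, 26, 27, 282] 0.057 [ 0.4308 -0.108   0.0557] [ 0.4316 -0.1069  0.0557]
yel [424.67184709 229.43390497] [[392.3999938964844, 277.1000061035156], [401.5, 176.5], [457.1000061035156, 181.60000610351562], [448.0, 282.20001220703125]] [[0.4501, -0.2192], [0.6389, -0.2372], [0.6304, -0.3426], [0.4415, -0.3233]] [ 0.5402 -0.2806  0.012 ] [0.1045 0.1896 0.1057 0.1899] 0.005354341994191381
grey [116.03005219 241.23195969] [[75.69999694824219, 283.3999938964844], [102.5, 185.10000610351562], [156.10000610351562, 199.6999969482422], [129.3000030517578, 298.0]] [[0.4342, 0.3665], [0.6166, 0.3227], [0.5903, 0.2226], [0.4082, 0.2676]] [0.5123 0.2948 0.012 ] [0.1023 0.1876 0.1035 0.1876] 0.004723178369846925
```

View pics/crop0.png

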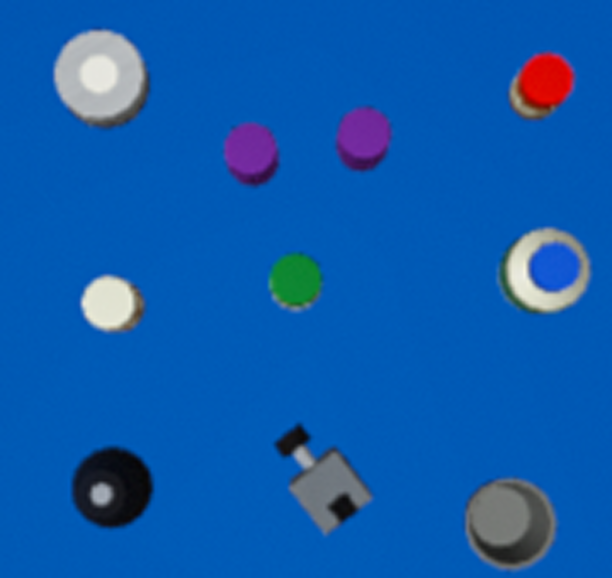

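The crop confirms the identities: block with white disc (98,74), white cap (108,303), green cap (295,280), black cone (110,487), clamp (330,492) with screw toward (292,441). The purple pair is left alone. I'll refine the white vial, cone and clamp, and cross-check with the side view.

```bash
cat >> h.py <<'E'
from scipy.spatial.transform import Rotation as Rn
def plan(x,y,z,jaw):
    """TCP target + jaw angle deg (world, mod 180) -> dx dy dz turn in units, from measured pose"""
    from station import ctrl
    o=ctrl.get_obs();R=Rn.from_rotvec(o['tool_rot']).as_matrix()
    a=np.degrees(np.arctan2(R[1,1],R[0,1]))
    turn=-(((jaw-a)+90)%180-90)
    s=R.T@(np.array([x,y,z])-o['tool_pos'])/.04
    print('t',round(o['t'],2),'pos',o['tool_pos'].round(4),'xax',R[:,0].round(3),'jaw',a.round(1),'q6',o['q'][5].round(2),'-> shift',s.round(2),'turn',round(turn/5,2),'F',o['contact_force'].round(1),'op',round(o['opening'],4))
E
python3 - <<'E'
from h import *
D=np.load('top0.npz');p,d,K,T=D['p'],D['d'],D['K'],D['T'];P=np.load('P.npy');Z=P[...,2]
hsv=cv2.cvtColor(p,cv2.COLOR_BGR2HSV);H,S,V=[hsv[...,i].astype(int) for i in range(3)]
R=lambda l,h:(np.s_[l[1]:h[1],l[0]:h[0]])
def sub(m,x0,y0,x1,y1):
    k=np.zeros_like(m);k[y0:y1,x0:x1]=m[y0:y1,x0:x1];return k
for nm,m,z in [('white',sub((V>175)&(S<70),200,210,235,238),.06),('disc',sub((V>200)&(S<50),200,144,228,172),.04),('blocktop',sub((V>140)&(S<70),195,140,235,175),.04),('spot',sub((V>100)&(S<90),205,268,230,292),.058),('coneall',sub((V<70),200,262,235,295),.01),('clamptop',sub((V>85)&(S<90),270,262,296,294),.056),('beaker',sub((V>70)&(S<90),318,270,352,305),.055)]:
    for c,s,l in blobs(m,8): 
        print(nm,c.round(1),s.tolist(),ray(K,T,*c,z).round(4),np.median(Z[l]).round(4))
# clamp
w=lambda x,y,z:ray(K,T,x/3.4+185,y/3.4+135,z)
cs=[w(x,y,.056) for x,y in[(330,449),(372,495),(328,534),(289,489)]];c=np.mean(cs,0);h=w(292,441,.045)
print('clamp',c,np.array(cs).round(4)[:,:2].tolist(),'edges',[np.degrees(np.arctan2(*(cs[i]-cs[j])[[1,0]])).round(1) for i,j in((0,1),(3,2),(0,3),(1,2))],'headdir',np.degrees(np.arctan2(h[1]-c[1],h[0]-c[0])),np.linalg.norm((h-c)[:2]))
# side cross check
D=np.load('side0.npz');p,K,T=D['p'],D['K'],D['T'];hsv=cv2.cvtColor(p,cv2.COLOR_BGR2HSV);H,S,V=[hsv[...,i].astype(int) for i in range(3)]
def proj(q):
    c=T[:3,:3].T@(np.array(q)-T[:3,3]);u=K@c;return (u[:2]/u[2]).round(1)
for n,q in dict(green=(.5575,.007,.06),block=(.6685,.1135,.04),cone=(.4457,.1072,.058),clamp=(.4479,-.0127,.056)).items():print(n,proj(q))
cv2.imwrite('pics/sidecrop.png',cv2.resize(p[140:280,190:380],None,fx=4,fy=4,interpolation=cv2.INTER_CUBIC))
from h import plan
plan(.5575,.007,.1,90)
E
```

```text
white [216.2 223.7] [209, 216, 15, 16, 183] [0.5449 0.105  0.06  ] 0.0605
disc [213.7 156.3] [208, 151, 12, 12, 105] [0.6686 0.1136 0.04  ] 0.0408
blocktop [213.6 156.4] [201, 144, 26, 26, 519] [0.6684 0.1137 0.04  ] 0.0406
spot [214.4 279.9] [212, 277, 6, 7, 33] [0.4455 0.1067 0.058 ] 0.0589
coneall [218.  277.8] [207, 267, 23, 23, 363] [0.4462 0.1052 0.01  ] 0.0221
clamptop [280.5 277.3] [270, 266, 24, 25, 292] [ 0.4509 -0.0101  0.056 ] 0.0566
beaker [334.5 286.8] [322, 276, 26, 26, 439] [ 0.4348 -0.1061  0.055 ] 0.0071
clamp [ 0.44682864 -0.01269921  0.056     ] [[0.469, -0.0126], [0.4453, -0.0348], [0.4249, -0.012], [0.4481, 0.0086]] edges [np.float64(43.0), np.float64(41.6), np.float64(-45.4), np.float64(-48.2)] headdir 37.77479180725796 0.03261424624005743
green [283.2 194.5]
block [319.1 166.3]
cone [220.1 175.8]
clamp [229.9 211.2]
t 0.15 pos [ 0.2694 -0.5634  0.2304] xax [-0.001  0.001 -1.   ] jaw -64.5 q6 -0.12 -> shift [  3.28  -9.76 -12.65] turn 5.11 F [-1.   0.  -1.1] op 0.0854
```

View pics/sidecrop.png

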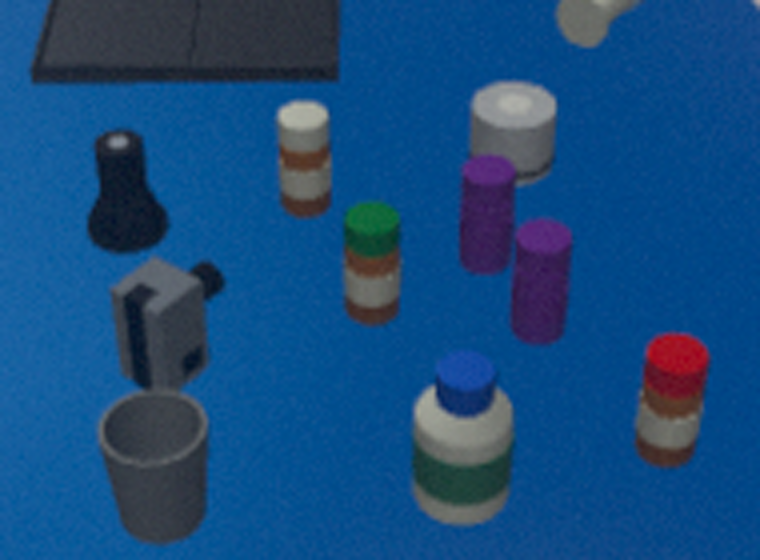

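Side crop agrees with the projections (green cap at (373,218), block disc (516,105), cone spot (120,143)). I'll start with the green vial.

Emit:
{"fn": "drive_tool", "kwargs": {"commands": "-0.2 0 -1 -1.3 1; -0.2 0 -2 -2.6 2; -0.2 0 -2.7 -3.5 3; -0.2 0 -3.4 -4.4 4; -0.2 0 -4.1 -5.3 5; -0.2 0 -4.8 -6.2 6; -0.2 0 -5.5 -7.1 6.2; -0.2 0 -6.1 -7.9 6.2", "newtons": 40}}

```text
t: 0.82
tool_pos: [0.4198, -0.2642, 0.2311]
tool_rot: [-2.172, 0.105, 2.172]
contact_force: [0.3, 0.1, 0.2]
opening: 0.0511
```

```bash
python3 -c "
from h import *
plan(.5575,.007,.1,84.6)"
```

```text
t 0.82 pos [ 0.4198 -0.2642  0.2311] xax [ 0.  0. -1.] jaw -95.5 q6 0.96 -> shift [ 3.28 -7.08 -2.77] turn -0.02 F [0.3 0.1 0.2] op 0.0511
```

Emit:
{"fn": "drive_tool", "kwargs": {"commands": "-0.2 0 -0.9 -0.35 0; -0.2 0 -1.8 -0.7 0; -0.2 0 -2.7 -1.05 0; -0.2 0.5 -3.6 -1.4 0; -0.2 1 -4.5 -1.75 0; -0.2 1.5 -5.4 -2.1 0; -0.2 2 -6.3 -2.45 0; -0.2 2.3 -7 -2.7 0"}}

```text
t: 1.48
tool_pos: [0.5534, 0.0042, 0.1374]
tool_rot: [-2.171, 0.103, 2.174]
contact_force: [0.3, -0.6, 0.5]
opening: 0.0513
```

Emit:
{"fn": "drive_tool", "kwargs": {"commands": "-0.2 0 0 0 0"}}

```text
t: 1.57
tool_pos: [0.5524, 0.0075, 0.1347]
tool_rot: [-2.167, 0.095, 2.181]
contact_force: [-0.9, -0.2, -0.3]
opening: 0.0511
```

```bash
python3 - <<'E'
from h import *
from station import ctrl
plan(.5575,.007,.013,84.6)
p,d=ctrl.get_image('wrist');cv2.imwrite('pics/w1.png',p);plan(.5575,.007,.013,84.6)
E
```

```text
t 1.57 pos [0.5524 0.0075 0.1347] xax [-0.007  0.003 -1.   ] jaw -95.1 q6 1.54 -> shift [ 3.04  0.01 -0.15] turn 0.05 F [-0.9 -0.2 -0.3] op 0.0511
t 1.62 pos [0.5525 0.0051 0.1363] xax [-0.005  0.001 -1.   ] jaw -95.2 q6 1.54 -> shift [ 3.08 -0.06 -0.14] turn 0.04 F [-0.4  0.1 -0.5] op 0.0513
```

View pics/w1.png

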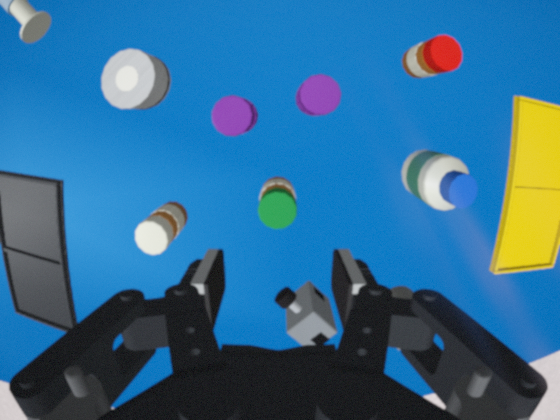

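The wrist view shows the green cap centred between the jaws (277,209). Descending.

Emit:
{"fn": "drive_tool", "kwargs": {"commands": "-0.2 0.6 -0.04 -0.14 0; -0.2 1.2 -0.04 -0.14 0; -0.2 1.8 -0.04 -0.14 0; -0.2 2.3 -0.04 -0.14 0; -0.2 2.7 -0.04 -0.14 0; -0.2 2.95 -0.04 -0.14 0; -0.2 2.95 -0.04 -0.14 0; -0.2 2.95 -0.04 -0.14 0"}}

```text
t: 2.28
tool_pos: [0.5594, 0.0026, 0.0217]
tool_rot: [-2.172, 0.105, 2.172]
contact_force: [0.6, -0.3, 0.5]
opening: 0.0515
```

Emit:
{"fn": "drive_tool", "kwargs": {"commands": "0.4 0 0 0 0; 0.6 0 0 0 0; 0.8 0 0 0 0; 0.9 0 0 0 0; 0.9 0 0 0 0; 0.9 0 0 0 0; 0.9 0 0 0 0; 0.9 0 0 0 0", "newtons": 40}}

```text
t: 2.95
tool_pos: [0.5609, 0.003, 0.0233]
tool_rot: [-2.176, 0.104, 2.169]
contact_force: [-0.5, -0.4, 6.0]
opening: 0.0266
```

```bash
python3 -c "
from h import *
plan(.494,-.276,.12,84.6)"
```

```text
t 2.95 pos [0.5609 0.003  0.0233] xax [ 0.003 -0.001 -1.   ] jaw -95.4 q6 1.54 -> shift [-2.42  7.1   1.  ] turn -0.01 F [-0.5 -0.4  6. ] op 0.0266
```

Emit:
{"fn": "drive_tool", "kwargs": {"commands": "0.9 -0.3 0 0 0; 0.9 -0.8 0 0 0; 0.9 -1.5 0 0 0; 0.9 -2.2 0 0 0; 0.9 -2.7 0 0 0; 0.9 -3 0.3 0 0; 0.9 -3 0.8 0.1 0; 0.9 -3 1.5 0.2 0"}}

```text
t: 3.62
tool_pos: [0.546, -0.0559, 0.1427]
tool_rot: [-2.176, 0.101, 2.172]
contact_force: [0.7, -0.4, -0.2]
opening: 0.0269
```

Emit:
{"fn": "drive_tool", "kwargs": {"commands": "0.9 0 0.8 0.1 0; 0.9 0 1.6 0.2 0; 0.9 0 2.4 0.4 0; 0.9 0 3.2 0.5 0; 0.9 0 4 0.6 0; 0.9 0 4.8 0.7 0; 0.9 0 5.4 0.8 0; 0.9 0 5.6 0.8 0"}}

```text
t: 4.28
tool_pos: [0.4906, -0.2789, 0.141]
tool_rot: [-2.17, 0.108, 2.172]
contact_force: [-0.1, 0.9, -0.6]
opening: 0.0274
```

Emit:
{"fn": "drive_tool", "kwargs": {"commands": "0.9 0 0 0 0; 0.9 0 0 0 0"}}

```text
t: 4.45
tool_pos: [0.4921, -0.2754, 0.1409]
tool_rot: [-2.171, 0.103, 2.172]
contact_force: [0.1, 0.3, -0.2]
opening: 0.0272
```

```bash
python3 - <<'E'
from h import *
from station import ctrl
plan(.494,-.276,.028,84.6)
p,d=ctrl.get_image('wrist');cv2.imwrite('pics/w2.png',p)
E
```

```text
t 4.45 pos [ 0.4921 -0.2754  0.1409] xax [-0.001  0.001 -1.   ] jaw -95.5 q6 1.02 -> shift [ 2.82  0.01 -0.05] turn -0.02 F [ 0.1  0.3 -0.2] op 0.0272
```

View pics/w2.png

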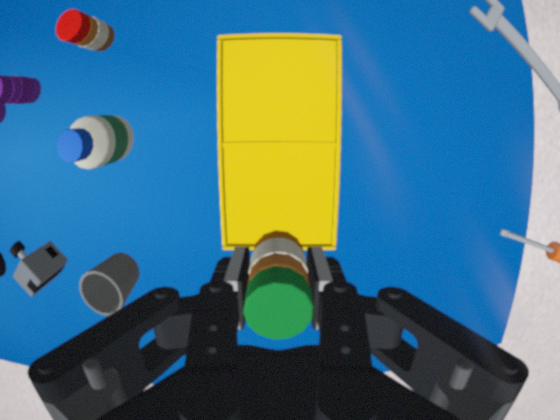

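The vial is held upright at (278,280), aligned with the tray. Lowering.

Emit:
{"fn": "drive_tool", "kwargs": {"commands": "0.9 0.5 0 -0.05 0; 0.9 1 0 -0.05 0; 0.9 1.5 0 -0.05 0; 0.9 2 0 -0.05 0; 0.9 2.4 0 -0.05 0; 0.9 2.65 0 -0.05 0; 0.9 2.75 0 -0.05 0; 0.9 2.75 0 -0.05 0"}}

```text
t: 5.17
tool_pos: [0.4942, -0.2745, 0.0304]
tool_rot: [-2.171, 0.101, 2.174]
contact_force: [-0.2, -0.1, 0.1]
opening: 0.0273
```

Emit:
{"fn": "drive_tool", "kwargs": {"commands": "0.9 0.02 0 0 0; 0.9 0.05 0 0 0; 0.9 0.05 0 0 0"}}

```text
t: 5.42
tool_pos: [0.4953, -0.2762, 0.0304]
tool_rot: [-2.175, 0.105, 2.171]
contact_force: [0.7, 0.3, -0.2]
opening: 0.0271
```

Emit:
{"fn": "drive_tool", "kwargs": {"commands": "0.9 0.03 0 0 0; 0.9 0.06 0 0 0; 0.9 0.06 0 0 0; 0.9 0.06 0 0 0"}}

```text
t: 5.75
tool_pos: [0.4948, -0.2761, 0.0273]
tool_rot: [-2.174, 0.104, 2.172]
contact_force: [-0.1, 0.1, 0.0]
opening: 0.0271
```

Emit:
{"fn": "drive_tool", "kwargs": {"commands": "0.9 0.03 0 0 0; 0.9 0.05 0 0 0; 0.9 0.05 0 0 0; 0.9 0.05 0 0 0"}}

```text
t: 6.08
tool_pos: [0.495, -0.2762, 0.0272]
tool_rot: [-2.173, 0.104, 2.173]
contact_force: [-5.4, 3.6, 11.6]
opening: 0.0274
```

Contact with the floor (11.6 N). Releasing gently.

Emit:
{"fn": "drive_tool", "kwargs": {"commands": "0.7 -0.03 0 0 0; 0.5 -0.03 0 0 0; 0.3 -0.03 0 0 0; 0.1 -0.03 0 0 0; -0.1 -0.03 0 0 0; -0.2 -0.03 0 0 0; -0.2 -0.5 0 0 0; -0.2 -1 0 0 0"}}

```text
t: 6.75
tool_pos: [0.4929, -0.2746, 0.063]
tool_rot: [-2.167, 0.1, 2.176]
contact_force: [0.2, -0.0, 0.5]
opening: 0.0515
```

Emit:
{"fn": "drive_tool", "kwargs": {"commands": "-0.2 -0.7 0 0 0; -0.4 -1.4 0 0 0; -0.6 -2.1 0 0 0; -0.8 -2.8 0 0 0; -0.9 -2.8 0 0 0; -0.9 -2.8 0 0 0"}}

```text
t: 7.25
tool_pos: [0.4956, -0.2766, 0.1793]
tool_rot: [-2.178, 0.106, 2.17]
contact_force: [-0.1, -0.4, -0.4]
opening: 0.0813
```

```bash
python3 - <<'E'
from h import *
from station import ctrl
p,d=ctrl.get_image('side');cv2.imwrite('pics/s2.png',p)
plan(.6685,.1135,.12,84.6)
E
```

```text
t 7.3 pos [ 0.4946 -0.2759  0.1771] xax [ 0.001 -0.    -1.   ] jaw -95.5 q6 1.03 -> shift [  1.43 -10.1   -3.4 ] turn -0.01 F [ 0.2  0.4 -0.5] op 0.0814
```

View pics/s2.png

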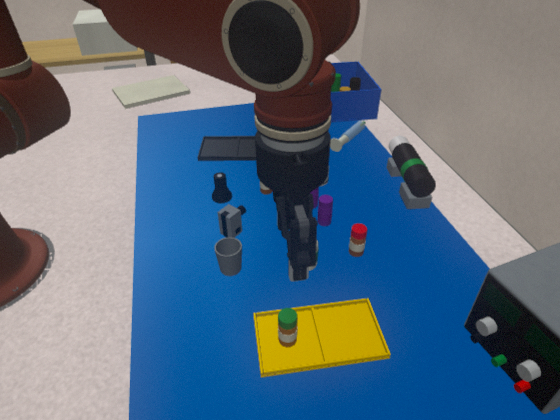

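Side view: green vial upright in the near yellow bay (288,327). Next, the block.

Emit:
{"fn": "drive_tool", "kwargs": {"commands": "-0.9 0 -0.6 -0.2 0; -0.9 0 -1.5 -0.5 0; -0.9 0 -2.4 -0.8 0; -0.9 0 -3.3 -1.1 0; -0.9 0 -4.2 -1.4 0; -0.9 0 -5.1 -1.7 0; -0.9 0 -6 -2 0; -0.9 0 -6.9 -2.3 0"}}

```text
t: 7.97
tool_pos: [0.6115, -0.0078, 0.1741]
tool_rot: [-2.168, 0.103, 2.177]
contact_force: [0.4, 0.5, 0.6]
opening: 0.081
```

Emit:
{"fn": "drive_tool", "kwargs": {"commands": "-0.9 0 -0.8 -0.3 0; -0.9 0 -1.6 -0.6 0; -0.9 0 -2.4 -0.9 0; -0.9 0 -3 -1.1 0; -0.9 0 -3.2 -1.1 0; -0.9 0 -3.2 -1.1 0; -0.9 0 -3.2 -1.1 0"}}

```text
t: 8.55
tool_pos: [0.6672, 0.1131, 0.1748]
tool_rot: [-2.17, 0.104, 2.177]
contact_force: [0.0, -0.7, -0.3]
opening: 0.0812
```

```bash
python3 - <<'E'
from h import *
from station import ctrl
p,d=ctrl.get_image('wrist');cv2.imwrite('pics/w3.png',p)
plan(.6685,.1135,.012,84.6)
E
```

```text
t 8.6 pos [0.6674 0.1124 0.1754] xax [-0.003 -0.001 -1.   ] jaw -95.5 q6 1.72 -> shift [ 4.08 -0.03 -0.04] turn -0.02 F [-0.4 -0.3  0.1] op 0.0815
```

View pics/w3.png

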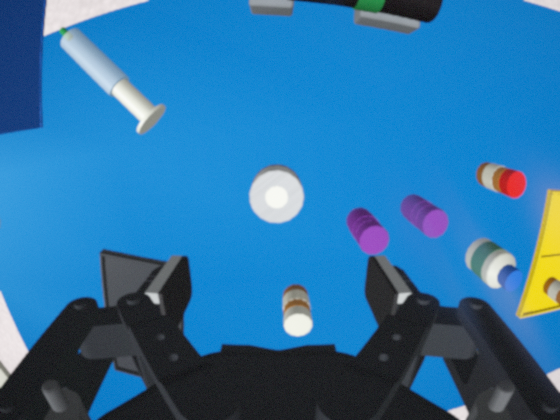

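Block is centred at column 276, with the purple vials clear on the right. Descending.

Emit:
{"fn": "drive_tool", "kwargs": {"commands": "-0.9 0.5 -0.02 -0.02 0; -0.9 1.2 -0.02 -0.02 0; -0.9 1.9 -0.02 -0.02 0; -0.9 2.6 -0.02 -0.02 0; -0.9 3.2 -0.02 -0.02 0; -0.9 3.7 -0.02 -0.02 0; -0.9 3.9 -0.02 -0.02 0; -0.9 4 -0.02 -0.02 0"}}

```text
t: 9.27
tool_pos: [0.6675, 0.1126, 0.0147]
tool_rot: [-2.168, 0.106, 2.176]
contact_force: [-0.8, -0.3, -0.9]
opening: 0.081
```

Emit:
{"fn": "drive_tool", "kwargs": {"commands": "-0.6 0 0 0 0; -0.3 0 0 0 0; 0 0 0 0 0; 0.3 0 0 0 0; 0.5 0 0 0 0; 0.5 0 0 0 0; 0.5 0 0 0 0; 0.5 0 0 0 0", "newtons": 60}}

```text
t: 9.93
tool_pos: [0.6711, 0.1142, 0.0195]
tool_rot: [-2.177, 0.103, 2.168]
contact_force: [-0.4, 0.3, 5.1]
opening: 0.0462
```

Emit:
{"fn": "drive_tool", "kwargs": {"commands": "0.5 0 0 0 0; 0.5 -0.3 0 0 0; 0.5 -0.8 0 0 0; 0.5 -1.4 0 0 0; 0.5 -2.1 0 0 0; 0.5 -2.8 0 0 0; 0.5 -3.2 0 0 0; 0.5 -3.2 0 0 0"}}

```text
t: 10.6
tool_pos: [0.6718, 0.1144, 0.151]
tool_rot: [-2.182, 0.102, 2.163]
contact_force: [0.1, -0.5, -1.1]
opening: 0.0464
```

```bash
python3 -c "
from h import *
plan(.586,-.285,.14,84.6)"
```

```text
t 10.6 pos [0.6718 0.1144 0.151 ] xax [ 0.009  0.001 -1.   ] jaw -95.4 q6 1.73 -> shift [ 0.25 10.14  1.19] turn -0.01 F [ 0.1 -0.5 -1.1] op 0.0464
```

Emit:
{"fn": "drive_tool", "kwargs": {"commands": "0.5 0 0.5 0.1 0; 0.5 0 1.2 0.2 0; 0.5 0 2 0.3 0; 0.5 0 2.8 0.4 0; 0.5 0 3.6 0.5 0; 0.5 0 4.4 0.6 0; 0.5 0 5.2 0.7 0; 0.5 0 6 0.8 0"}}

```text
t: 11.27
tool_pos: [0.6127, -0.1226, 0.1427]
tool_rot: [-2.169, 0.102, 2.176]
contact_force: [1.5, -0.1, -1.4]
opening: 0.046
```

Emit:
{"fn": "drive_tool", "kwargs": {"commands": "0.5 0 0.8 0.1 0; 0.5 0 1.6 0.2 0; 0.5 0 2.4 0.3 0; 0.5 0 3.2 0.4 0; 0.5 0 3.8 0.4 0; 0.5 0 4 0.4 0; 0.5 0 4 0.4 0; 0.5 0 4 0.4 0"}}

```text
t: 11.93
tool_pos: [0.5827, -0.2786, 0.1434]
tool_rot: [-2.169, 0.102, 2.174]
contact_force: [-0.2, 0.7, -2.3]
opening: 0.0462
```

```bash
python3 - <<'E'
from h import *
from station import ctrl
p,d=ctrl.get_image('wrist');cv2.imwrite('pics/w4.png',p)
plan(.586,-.285,.023,84.6)
E
```

```text
t 11.98 pos [ 0.583  -0.2781  0.1437] xax [-0.002  0.002 -1.   ] jaw -95.4 q6 1.1 -> shift [ 3.02  0.17 -0.09] turn -0.0 F [-0.9  0.3 -2.9] op 0.046
```

View pics/w4.png

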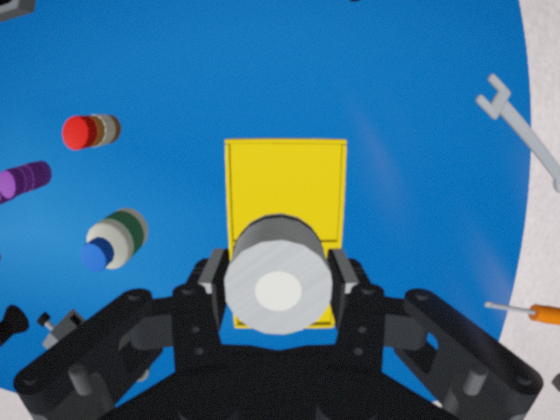

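Block held, centred over the far bay column. Lowering stepwise.

Emit:
{"fn": "drive_tool", "kwargs": {"commands": "0.5 0.5 0.17 -0.15 0; 0.5 1 0.17 -0.15 0; 0.5 1.6 0.17 -0.15 0; 0.5 2.1 0.17 -0.15 0; 0.5 2.5 0.17 -0.15 0; 0.5 2.75 0.17 -0.15 0; 0.5 2.85 0.17 -0.15 0; 0.5 2.85 0.17 -0.15 0"}}

```text
t: 12.65
tool_pos: [0.5884, -0.2854, 0.0298]
tool_rot: [-2.171, 0.101, 2.175]
contact_force: [-0.1, 0.5, -2.0]
opening: 0.0462
```

Emit:
{"fn": "drive_tool", "kwargs": {"commands": "0.5 0.03 0 0 0; 0.5 0.05 0 0 0; 0.5 0.05 0 0 0"}}

```text
t: 12.9
tool_pos: [0.5896, -0.2872, 0.0303]
tool_rot: [-2.175, 0.105, 2.171]
contact_force: [-0.4, -0.8, -1.9]
opening: 0.046
```

Emit:
{"fn": "drive_tool", "kwargs": {"commands": "0.5 0.03 0 0 0; 0.5 0.05 0 0 0; 0.5 0.05 0 0 0"}}

```text
t: 13.15
tool_pos: [0.5887, -0.2869, 0.0271]
tool_rot: [-2.173, 0.104, 2.172]
contact_force: [-0.1, -0.1, -2.5]
opening: 0.0458
```

Emit:
{"fn": "drive_tool", "kwargs": {"commands": "0.5 0.03 0 0 0; 0.5 0.06 0 0 0; 0.5 0.06 0 0 0"}}

```text
t: 13.4
tool_pos: [0.5885, -0.2867, 0.0241]
tool_rot: [-2.172, 0.103, 2.173]
contact_force: [0.1, 0.1, -1.8]
opening: 0.0459
```

Emit:
{"fn": "drive_tool", "kwargs": {"commands": "0.5 0.03 0 0 0; 0.5 0.05 0 0 0; 0.5 0.05 0 0 0"}}

```text
t: 13.65
tool_pos: [0.5887, -0.2869, 0.0236]
tool_rot: [-2.172, 0.103, 2.173]
contact_force: [-3.5, 2.2, 4.0]
opening: 0.0462
```

Floor contact at 0.0236. Releasing.

Emit:
{"fn": "drive_tool", "kwargs": {"commands": "0.3 0 0 0 0; 0.1 0 0 0 0; -0.1 0 0 0 0; -0.3 0 0 0 0; -0.4 0 0 0 0; -0.4 0 0 0 0; -0.4 -0.5 0 0 0; -0.4 -1.2 0 0 0"}}

```text
t: 14.32
tool_pos: [0.5863, -0.2853, 0.0669]
tool_rot: [-2.164, 0.099, 2.178]
contact_force: [-0.7, -0.3, 0.2]
opening: 0.0599
```

Emit:
{"fn": "drive_tool", "kwargs": {"commands": "-0.3 -0.7 0 0 0; -0.3 -1.4 0 0 0; -0.3 -2.1 -0.5 0 0; -0.3 -2.8 -1.3 0.2 0; -0.3 -2.8 -2.1 0.4 0; -0.3 -2.8 -2.9 0.6 0; -0.3 -2.8 -3.7 0.8 0; -0.3 -2.8 -4.5 1 0"}}

```text
t: 14.98
tool_pos: [0.5658, -0.1025, 0.1828]
tool_rot: [-2.174, 0.104, 2.171]
contact_force: [-0.7, -0.4, 0.2]
opening: 0.0559
```

```bash
python3 - <<'E'
from h import *
from station import ctrl
plan(.4457,.1065,.14,84.6)
E
```

```text
t 14.98 pos [ 0.5658 -0.1025  0.1828] xax [ 0.001 -0.    -1.   ] jaw -95.5 q6 1.36 -> shift [ 1.06 -4.91  3.49] turn -0.02 F [-0.7 -0.4  0.2] op 0.0559
```

Emit:
{"fn": "drive_tool", "kwargs": {"commands": "-0.3 0 -0.7 0.5 0; -0.3 0 -1.4 1 0; -0.3 0 -2.1 1.5 0; -0.3 0 -2.8 2 0; -0.3 0 -3.5 2.5 0; -0.3 0 -4.2 3 0; -0.3 0 -4.8 3.4 0; -0.3 0 -4.9 3.5 0"}}

```text
t: 15.65
tool_pos: [0.4435, 0.1075, 0.1823]
tool_rot: [-2.174, 0.098, 2.174]
contact_force: [0.6, 0.0, 0.3]
opening: 0.0555
```

Emit:
{"fn": "drive_tool", "kwargs": {"commands": "-0.3 0 0 0 0; -0.3 0 0 0 0"}}

```text
t: 15.82
tool_pos: [0.4456, 0.1043, 0.1827]
tool_rot: [-2.174, 0.103, 2.172]
contact_force: [0.7, 0.1, -0.3]
opening: 0.0557
```

```bash
python3 - <<'E'
from h import *
from station import ctrl
p,d=ctrl.get_image('wrist');cv2.imwrite('pics/w5.png',p)
t,d=ctrl.get_image('top');cv2.imwrite('pics/t5.png',t)
plan(.4457,.1065,.027,84.6)
E
```

```text
t 15.92 pos [0.446  0.1037 0.1826] xax [ 0. -0. -1.] jaw -95.5 q6 1.73 -> shift [ 3.89 -0.07  0.01] turn -0.03 F [-0.5 -0.6  0.1] op 0.0557
```

View pics/w5.png

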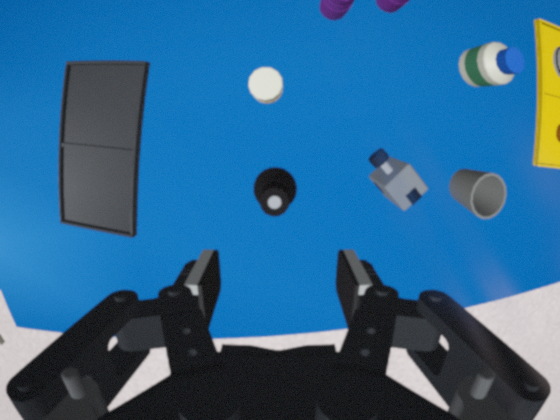

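View pics/t5.png

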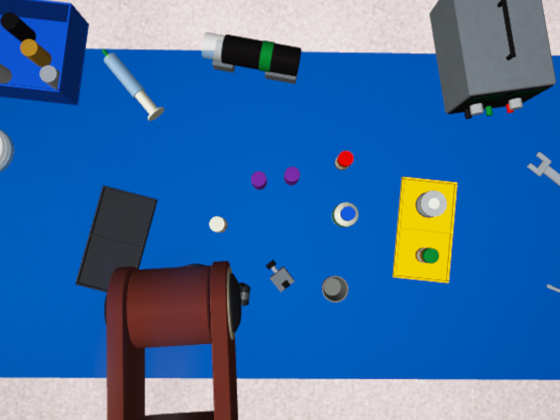

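Top view: block (432,204) in the far bay and green vial (429,256) in the near bay, both clear of the walls. Cone is centred in the wrist view (275,195). Measuring the block's placed centre and descending on the cone.

```bash
python3 - <<'E'
from h import *
D=np.load('top0.npz');K,T=D['K'],D['T'];p=cv2.imread('pics/t5.png');cv2.imwrite('pics/t5c.png',cv2.resize(p[170:290,385:465],None,fx=5,fy=5,interpolation=cv2.INTER_CUBIC))
hsv=cv2.cvtColor(p,cv2.COLOR_BGR2HSV);S,V=hsv[...,1].astype(int),hsv[...,2].astype(int)
for n,m in (('top',(V>120)&(S<70)),('disc',(V>205)&(S<50))):
    k=np.zeros_like(m);k[185:225,410:455]=m[185:225,410:455]
    for c,s,l in blobs(k,20):print(n,c.round(2),s.tolist(),ray(K,T,*c,.044).round(4))
E
```

```text
top [431.56 203.56] [417, 191, 30, 26, 594] [ 0.5858 -0.2842  0.044 ]
disc [433.67 202.99] [428, 198, 12, 11, 106] [ 0.5869 -0.288   0.044 ]
```

Emit:
{"fn": "drive_tool", "kwargs": {"commands": "-0.3 0.5 -0.07 0 0; -0.3 1.2 -0.07 0 0; -0.3 1.9 -0.07 0 0; -0.3 2.6 -0.07 0 0; -0.3 3.1 -0.07 0 0; -0.3 3.5 -0.07 0 0; -0.3 3.7 -0.07 0 0; -0.3 3.8 -0.07 0 0"}}

```text
t: 16.58
tool_pos: [0.4451, 0.1064, 0.029]
tool_rot: [-2.169, 0.106, 2.175]
contact_force: [-0.0, 0.5, -0.3]
opening: 0.0557
```

Emit:
{"fn": "drive_tool", "kwargs": {"commands": "0 0 0 0 0; 0.3 0 0 0 0; 0.6 0 0 0 0; 0.8 0 0 0 0; 0.9 0 0 0 0; 0.9 0 0 0 0; 0.9 0 0 0 0; 0.9 0 0 0 0", "newtons": 40}}

```text
t: 17.25
tool_pos: [0.4468, 0.1074, 0.0318]
tool_rot: [-2.176, 0.103, 2.17]
contact_force: [0.5, -0.6, 5.4]
opening: 0.0253
```

Emit:
{"fn": "drive_tool", "kwargs": {"commands": "0.9 -0.3 0 0 0; 0.9 -0.8 0 0 0; 0.9 -1.5 0 0 0; 0.9 -2.3 0 0 0; 0.9 -3.1 0 0 0; 0.9 -3.7 0 0 0; 0.9 -4 0 0 0; 0.9 -4 0 0 0"}}

```text
t: 17.92
tool_pos: [0.4471, 0.1076, 0.1936]
tool_rot: [-2.178, 0.103, 2.166]
contact_force: [-0.2, -0.3, -0.1]
opening: 0.0247
```

```bash
python3 -c "
from h import *
plan(.588,-.2875,.18,84.6)"
```

```text
t 17.92 pos [0.4471 0.1076 0.1936] xax [ 0.006  0.001 -1.   ] jaw -95.5 q6 1.74 -> shift [ 0.35  9.5  -4.44] turn -0.01 F [-0.2 -0.3 -0.1] op 0.0247
```

Emit:
{"fn": "drive_tool", "kwargs": {"commands": "0.9 0 0.4 -0.2 0; 0.9 0 1 -0.5 0; 0.9 0 1.7 -0.8 0; 0.9 0 2.4 -1.1 0; 0.9 0 3.1 -1.4 0; 0.9 0 3.8 -1.8 0; 0.9 0 4.5 -2.1 0; 0.9 0 5.2 -2.4 0"}}

```text
t: 18.58
tool_pos: [0.5202, -0.1098, 0.1871]
tool_rot: [-2.167, 0.102, 2.177]
contact_force: [0.8, 0.3, 0.1]
opening: 0.0248
```

Emit:
{"fn": "drive_tool", "kwargs": {"commands": "0.9 0 0.7 -0.3 0; 0.9 0 1.4 -0.7 0; 0.9 0 2.1 -1 0; 0.9 0 2.8 -1.3 0; 0.9 0 3.3 -1.6 0; 0.9 0 3.6 -1.7 0; 0.9 0 3.7 -1.7 0; 0.9 0 3.7 -1.7 0"}}

```text
t: 19.25
tool_pos: [0.5739, -0.2624, 0.1884]
tool_rot: [-2.168, 0.102, 2.175]
contact_force: [-0.2, 0.0, -0.8]
opening: 0.0246
```

Emit:
{"fn": "drive_tool", "kwargs": {"commands": "0.9 0 0 0 0; 0.9 0 0 0 0"}}

```text
t: 19.42
tool_pos: [0.5745, -0.2612, 0.19]
tool_rot: [-2.172, 0.101, 2.174]
contact_force: [0.3, 1.2, -0.5]
opening: 0.0248
```

```bash
python3 - <<'E'
from h import *
from station import ctrl
p,d=ctrl.get_image('wrist');cv2.imwrite('pics/w6.png',p)
plan(.588,-.2875,.0765,84.6)
E
```

```text
t 19.47 pos [ 0.5747 -0.2613  0.1904] xax [-0.  0. -1.] jaw -95.4 q6 1.12 -> shift [ 2.85  0.62 -0.39] turn 0.0 F [1.  0.7 0.1] op 0.0251
```

View pics/w6.png

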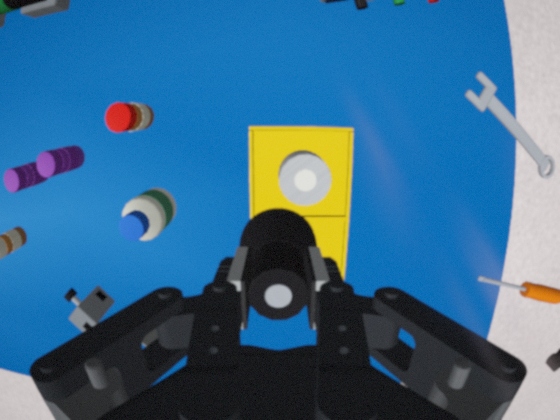

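Cone held upright (278,270); block disc visible at (305,180), to the right. Aligning above it.

Emit:
{"fn": "drive_tool", "kwargs": {"commands": "0.9 0 0.3 -0.2 0; 0.9 0 0.6 -0.39 0; 0.9 0.3 0.62 -0.39 0; 0.9 0.7 0.62 -0.39 0; 0.9 1.1 0.62 -0.39 0; 0.9 1.1 0.62 -0.39 0; 0.9 1.1 0.62 -0.39 0; 0.9 1.1 0.62 -0.39 0"}}

```text
t: 20.13
tool_pos: [0.5882, -0.2882, 0.147]
tool_rot: [-2.173, 0.103, 2.173]
contact_force: [1.0, 0.3, 0.2]
opening: 0.0246
```

```bash
python3 - <<'E'
from h import *
from station import ctrl
i=ctrl.camera_info('wrist')
p,d=ctrl.get_image('wrist');cv2.imwrite('pics/w7.png',p)
s,d=ctrl.get_image('side');cv2.imwrite('pics/s7.png',cv2.resize(s[190:390,200:420],None,fx=3.4,fy=3,interpolation=cv2.INTER_CUBIC))
plan(.588,-.2875,.0765,84.6)
E
```

```text
t 20.23 pos [ 0.5888 -0.2888  0.148 ] xax [ 0.002 -0.001 -1.   ] jaw -95.4 q6 1.1 -> shift [ 1.79 -0.03  0.03] turn -0.01 F [ 0.3 -1.1 -0.6] op 0.0249
```

View pics/w7.png

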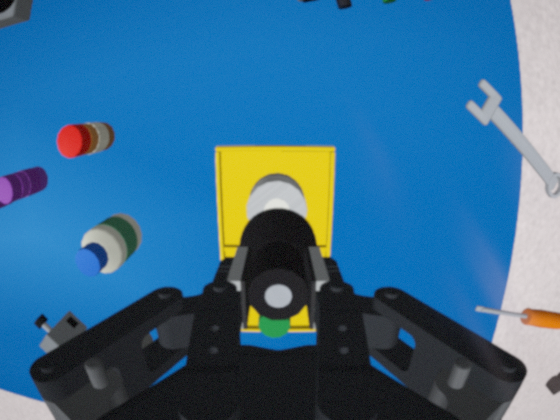

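View pics/s7.png

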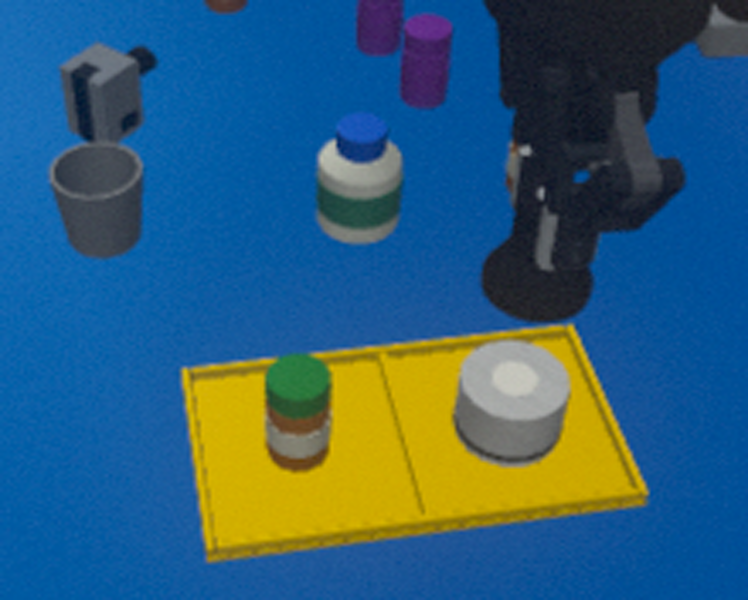

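Disc and cone share column ~277 in the wrist view. The side crop shows the cone directly above the block. Lowering.

Emit:
{"fn": "drive_tool", "kwargs": {"commands": "0.9 0.3 0 0.03 0; 0.9 0.7 0 0.03 0; 0.9 1.1 0 0.03 0; 0.9 1.4 0 0.03 0; 0.9 1.55 0 0.03 0; 0.9 1.6 0 0.03 0; 0.9 1.6 0 0.03 0"}}

```text
t: 20.82
tool_pos: [0.5867, -0.2886, 0.082]
tool_rot: [-2.172, 0.103, 2.173]
contact_force: [-0.6, 0.7, -0.3]
opening: 0.0244
```

Emit:
{"fn": "drive_tool", "kwargs": {"commands": "0.9 0.03 0 0 0; 0.9 0.06 0 0 0; 0.9 0.06 0 0 0"}}

```text
t: 21.07
tool_pos: [0.5874, -0.2889, 0.0809]
tool_rot: [-2.174, 0.104, 2.172]
contact_force: [-0.6, -0.2, 0.2]
opening: 0.0248
```

Emit:
{"fn": "drive_tool", "kwargs": {"commands": "0.9 0.03 0 0 0; 0.9 0.05 0 0 0; 0.9 0.05 0 0 0"}}

```text
t: 21.32
tool_pos: [0.5869, -0.2886, 0.0781]
tool_rot: [-2.173, 0.104, 2.173]
contact_force: [0.1, 0.1, 0.3]
opening: 0.0247
```

Emit:
{"fn": "drive_tool", "kwargs": {"commands": "0.9 0.03 0 0 0; 0.9 0.05 0 0 0; 0.9 0.05 0 0 0"}}

```text
t: 21.57
tool_pos: [0.5869, -0.2886, 0.076]
tool_rot: [-2.172, 0.103, 2.173]
contact_force: [-0.2, 0.1, -0.8]
opening: 0.0249
```

Emit:
{"fn": "drive_tool", "kwargs": {"commands": "0.9 0.02 0 0 0; 0.9 0.03 0 0 0; 0.9 0.03 0 0 0"}}

```text
t: 21.82
tool_pos: [0.5872, -0.2888, 0.076]
tool_rot: [-2.173, 0.104, 2.172]
contact_force: [-2.3, 1.3, 5.2]
opening: 0.0248
```

Contact at 0.076 (expected 0.0758). Releasing.

Emit:
{"fn": "drive_tool", "kwargs": {"commands": "0.75 0 0 0 0; 0.6 0 0 0 0; 0.4 0 0 0 0; 0.2 0 0 0 0; 0 0 0 0 0; -0.2 0 0 0 0; -0.2 0 0 0 0; -0.2 -0.3 0 0 0"}}

```text
t: 22.48
tool_pos: [0.585, -0.2874, 0.0838]
tool_rot: [-2.165, 0.1, 2.177]
contact_force: [-1.3, 0.3, -0.4]
opening: 0.0512
```

Emit:
{"fn": "drive_tool", "kwargs": {"commands": "-0.2 -0.6 0 0 0; -0.2 -1.3 0 0 0; -0.2 -1.8 0 0 0; -0.2 -1.8 -0.6 0.3 0; -0.2 -1.8 -1.5 0.8 0; -0.2 -1.8 -2.4 1.4 0; -0.2 -1.8 -3.3 1.8 0; -0.2 -1.8 -3.9 2.2 0"}}

```text
t: 23.15
tool_pos: [0.5132, -0.1224, 0.1596]
tool_rot: [-2.173, 0.102, 2.172]
contact_force: [0.8, -0.4, 0.6]
opening: 0.051
```

```bash
python3 - <<'E'
from h import *
from station import ctrl
t,d=ctrl.get_image('top');cv2.imwrite('pics/t8.png',t)
s,d=ctrl.get_image('side')
a=cv2.resize(s[250:390,230:410],(540,420));b=cv2.resize(t[170:290,385:465],(280,420));cv2.imwrite('pics/m8.png',np.hstack([a,b])[:, :800])
# clamp again
D=np.load('top0.npz');K,T=D['K'],D['T']
plan(.447,-.012,.16,-48)
E
```

```text
t 23.25 pos [ 0.5125 -0.1217  0.1592] xax [-0.     0.001 -1.   ] jaw -95.2 q6 1.29 -> shift [-0.02 -2.58  1.88] turn -9.45 F [-1.1 -0.  -0.5] op 0.0514
```

View pics/m8.png

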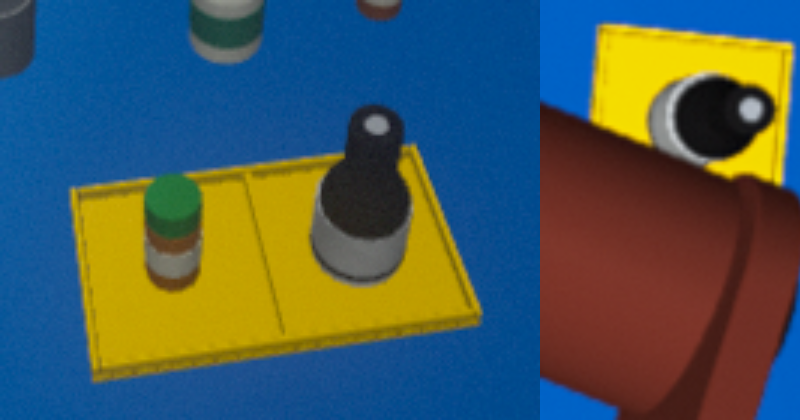

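Cone stands on the block and the vial beside it is upright. Now the clamp.

Emit:
{"fn": "drive_tool", "kwargs": {"commands": "-0.5 0 -0.4 0.3 -1.2; -0.5 0 -0.8 0.6 -2.4; -0.5 0 -1.2 0.9 -3.6; -0.5 0 -1.6 1.2 -4.8; -0.5 0 -2 1.5 -6; -0.5 0 -2.3 1.7 -7.2; -0.5 0 -2.5 1.8 -8.4; -0.5 0 -2.6 1.9 -9.4"}}

```text
t: 23.92
tool_pos: [0.4487, -0.014, 0.1599]
tool_rot: [1.797, 0.686, -1.794]
contact_force: [-0.8, 0.1, 0.3]
opening: 0.0641
```

Emit:
{"fn": "drive_tool", "kwargs": {"commands": "-0.5 0 0 0 0; -0.5 0 0 0 0"}}

```text
t: 24.08
tool_pos: [0.449, -0.0147, 0.1597]
tool_rot: [1.802, 0.679, -1.799]
contact_force: [0.9, 0.1, 0.7]
opening: 0.0642
```

```bash
python3 - <<'E'
from h import *
from station import ctrl
p,d=ctrl.get_image('wrist');cv2.imwrite('pics/w9.png',p)
plan(.447,-.012,.015,-48)
E
```

```text
t 24.13 pos [ 0.449  -0.0148  0.1596] xax [ 0.001 -0.001 -1.   ] jaw -48.6 q6 0.65 -> shift [ 3.61 -0.09 -0.01] turn -0.12 F [-0.6  0.6 -0.5] op 0.0644
```

View pics/w9.png

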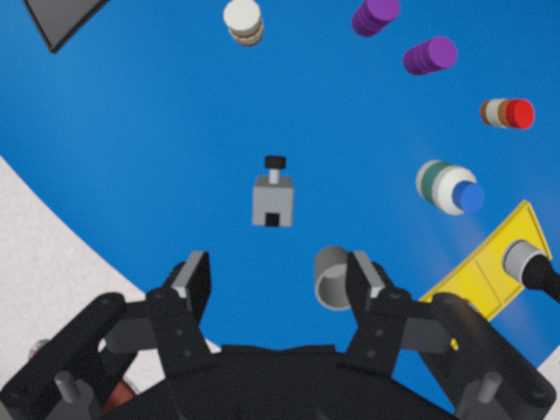

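Clamp is centred at (273,200) and square to the jaws; the beaker (333,280) is behind and clear. Descending.

Emit:
{"fn": "drive_tool", "kwargs": {"commands": "-0.5 0.5 -0.09 0 -0.1; -0.5 1.1 -0.09 0 -0.1; -0.5 1.7 -0.09 0 -0.1; -0.5 2.3 -0.09 0 -0.1; -0.5 2.8 -0.09 0 -0.1; -0.5 3.2 -0.09 0 -0.1; -0.5 3.45 -0.09 0 -0.1; -0.5 3.55 -0.09 0 -0.1"}}

```text
t: 24.8
tool_pos: [0.4452, -0.0118, 0.0153]
tool_rot: [1.793, 0.69, -1.798]
contact_force: [0.2, -0.3, 0.2]
opening: 0.0645
```

Emit:
{"fn": "drive_tool", "kwargs": {"commands": "-0.2 0 0 0 0; 0.1 0 0 0 0; 0.4 0 0 0 0; 0.6 0 0 0 0; 0.8 0 0 0 0; 0.8 0 0 0 0; 0.8 0 0 0 0; 0.8 0 0 0 0", "newtons": 60}}

```text
t: 25.47
tool_pos: [0.4473, -0.0119, 0.0183]
tool_rot: [1.795, 0.688, -1.791]
contact_force: [0.2, -0.1, 6.1]
opening: 0.0315
```

Emit:
{"fn": "drive_tool", "kwargs": {"commands": "0.8 -0.2 0 0 0; 0.8 -0.6 0 0 0; 0.8 -1.2 0 0 0; 0.8 -1.9 0 0 0; 0.8 -2.6 0 0 0; 0.8 -3.2 0 0 0; 0.8 -3.5 0 0 0; 0.8 -3.5 0 0 0"}}

```text
t: 26.13
tool_pos: [0.4477, -0.0118, 0.1601]
tool_rot: [1.797, 0.686, -1.788]
contact_force: [-0.1, 0.3, -1.7]
opening: 0.0318
```

```bash
python3 - <<'E'
from h import *
from station import ctrl
plan(.557,.284,.15,76.5)
E
```

```text
t 26.13 pos [ 0.4477 -0.0118  0.1601] xax [ 0.006 -0.001 -1.   ] jaw -48.0 q6 0.64 -> shift [ 0.26 -3.66 -6.98] turn 11.11 F [-0.1  0.3 -1.7] op 0.0318
```

Emit:
{"fn": "drive_tool", "kwargs": {"commands": "0.8 0 -0.2 -0.4 0.8; 0.8 0 -0.5 -1 1.8; 0.8 0 -0.8 -1.6 2.8; 0.8 0 -1.1 -2.2 3.8; 0.8 0 -1.5 -2.8 4.8; 0.8 0 -1.8 -3.4 5.8; 0.8 0 -2.1 -4 6.8; 0.8 0 -2.3 -4.4 7.8"}}

```text
t: 26.8
tool_pos: [0.514, 0.1765, 0.154]
tool_rot: [2.191, 0.055, -2.201]
contact_force: [-0.8, -0.4, -0.9]
opening: 0.0313
```

```bash
python3 - <<'E'
from h import *
plan(.557,.284,.15,76.5)
E
```

```text
t 26.8 pos [0.514  0.1765 0.154 ] xax [-0.004 -0.    -1.   ] jaw -87.1 q6 1.71 -> shift [ 0.09 -2.63 -1.21] turn 3.27 F [-0.8 -0.4 -0.9] op 0.0313
```

Emit:
{"fn": "drive_tool", "kwargs": {"commands": "0.8 0 -0.5 -0.3 0.8; 0.8 0 -1.1 -0.5 1.6; 0.8 0 -1.7 -0.8 2.4; 0.8 0 -2.2 -1 3.2; 0.8 0 -2.5 -1.2 3.2; 0.8 0 -2.6 -1.2 3.2; 0.8 0 -2.6 -1.2 3.2; 0.8 0 -2.6 -1.2 3.2"}}

```text
t: 27.47
tool_pos: [0.5563, 0.2804, 0.155]
tool_rot: [-2.1, 0.24, 2.106]
contact_force: [-0.9, 0.6, -1.5]
opening: 0.0317
```

```bash
python3 - <<'E'
from h import *
from station import ctrl
p,d=ctrl.get_image('wrist');cv2.imwrite('pics/w10.png',p)
plan(.557,.284,.022,76.5)
E
```

```text
t 27.52 pos [0.5565 0.2801 0.1555] xax [-0.002 -0.001 -1.   ] jaw -103.0 q6 2.14 -> shift [ 3.34 -0.1   0.  ] turn 0.11 F [ 0.7  0.4 -2.2] op 0.0314
```

View pics/w10.png

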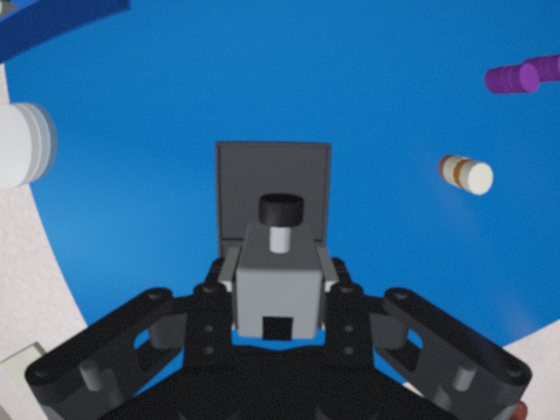

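Clamp square to the grey tray, screw toward the far wall. Lowering.

Emit:
{"fn": "drive_tool", "kwargs": {"commands": "0.8 0.4 -0.1 0 0.1; 0.8 1 -0.1 0 0.1; 0.8 1.6 -0.1 0 0.1; 0.8 2.2 -0.1 0 0.1; 0.8 2.7 -0.1 0 0.1; 0.8 3 -0.1 0 0.1; 0.8 3.15 -0.1 0 0.1; 0.8 3.15 -0.1 0 0.1"}}

```text
t: 28.18
tool_pos: [0.5574, 0.284, 0.0294]
tool_rot: [-2.094, 0.249, 2.1]
contact_force: [0.1, 0.3, -1.2]
opening: 0.0317
```

Emit:
{"fn": "drive_tool", "kwargs": {"commands": "0.8 0.04 0 0 0; 0.8 0.08 0 0 0; 0.8 0.08 0 0 0"}}

```text
t: 28.43
tool_pos: [0.5594, 0.2852, 0.0291]
tool_rot: [-2.099, 0.246, 2.094]
contact_force: [-0.0, 0.1, -1.5]
opening: 0.0314
```

Emit:
{"fn": "drive_tool", "kwargs": {"commands": "0.8 0.03 0 0 0; 0.8 0.06 0 0 0; 0.8 0.06 0 0 0"}}

```text
t: 28.68
tool_pos: [0.5585, 0.285, 0.0255]
tool_rot: [-2.097, 0.247, 2.097]
contact_force: [-0.4, 0.1, -1.4]
opening: 0.0316
```

Emit:
{"fn": "drive_tool", "kwargs": {"commands": "0.8 0.03 0 0 0; 0.8 0.05 0 0 0; 0.8 0.05 0 0 0"}}

```text
t: 28.93
tool_pos: [0.5582, 0.2849, 0.0231]
tool_rot: [-2.097, 0.248, 2.097]
contact_force: [1.0, 0.3, -1.1]
opening: 0.0319
```

Emit:
{"fn": "drive_tool", "kwargs": {"commands": "0.8 0.03 0 0 0; 0.8 0.05 0 0 0; 0.8 0.05 0 0 0"}}

```text
t: 29.18
tool_pos: [0.5586, 0.285, 0.0224]
tool_rot: [-2.097, 0.248, 2.097]
contact_force: [-2.8, -1.3, 4.4]
opening: 0.0315
```

Contact. Release, rise and head for the white vial.

Emit:
{"fn": "drive_tool", "kwargs": {"commands": "0.6 0 0 0 0; 0.4 0 0 0 0; 0.2 0 0 0 0; 0 0 0 0 0; -0.2 0 0 0 0; -0.2 0 0 0 0; -0.2 -0.4 0 0 0; -0.2 -1 0 0 0"}}

```text
t: 29.85
tool_pos: [0.5559, 0.284, 0.0582]
tool_rot: [-2.092, 0.251, 2.105]
contact_force: [0.5, -0.3, 0.0]
opening: 0.0514
```

Emit:
{"fn": "drive_tool", "kwargs": {"commands": "-0.2 -0.6 0 0 0; -0.2 -1.3 0 0 0; -0.2 -2 0 0 0; -0.2 -2.4 0.5 0 0; -0.2 -2.4 1.3 -0.2 0; -0.2 -2.4 2.1 -0.4 0; -0.2 -2.4 2.9 -0.5 0; -0.2 -2.4 3.4 -0.6 0"}}

```text
t: 30.52
tool_pos: [0.5497, 0.1448, 0.1573]
tool_rot: [-2.097, 0.249, 2.096]
contact_force: [0.2, -0.3, -0.5]
opening: 0.0509
```

```bash
python3 - <<'E'
from h import *
from station import ctrl
s,d=ctrl.get_image('side');cv2.imwrite('pics/s11.png',s)
plan(.545,.105,.15,76.5)
E
```

```text
t 30.57 pos [0.5499 0.1424 0.1571] xax [-0.    -0.003 -1.   ] jaw -103.6 q6 1.93 -> shift [ 0.18  0.94 -0.1 ] turn -0.03 F [ 1.2 -1.9 -0.3] op 0.0513
```

View pics/s11.png

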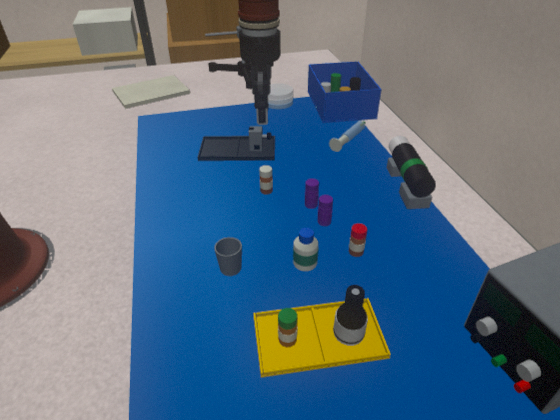

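Clamp stands in the far bay of the grey tray (256,140); the rest is undisturbed. On to the white vial.

Emit:
{"fn": "drive_tool", "kwargs": {"commands": "-0.2 0 0.4 -0.05 0; -0.2 0 0.8 -0.1 0; -0.2 0 0.94 -0.1 0; -0.2 0 0.94 -0.1 0; -0.2 0 0.94 -0.1 0"}}

```text
t: 30.98
tool_pos: [0.5453, 0.1099, 0.1573]
tool_rot: [-2.096, 0.247, 2.096]
contact_force: [-0.4, -0.2, 0.3]
opening: 0.0516
```

```bash
python3 - <<'E'
from h import *
from station import ctrl
p,d=ctrl.get_image('wrist');cv2.imwrite('pics/w12.png',p)
plan(.545,.105,.015,76.5)
E
```

```text
t 31.03 pos [0.5453 0.1102 0.1573] xax [ 0.  0. -1.] jaw -103.4 q6 1.87 -> shift [ 3.56  0.13 -0.02] turn 0.01 F [ 0.5 -0.1 -0.3] op 0.0512
```

View pics/w12.png

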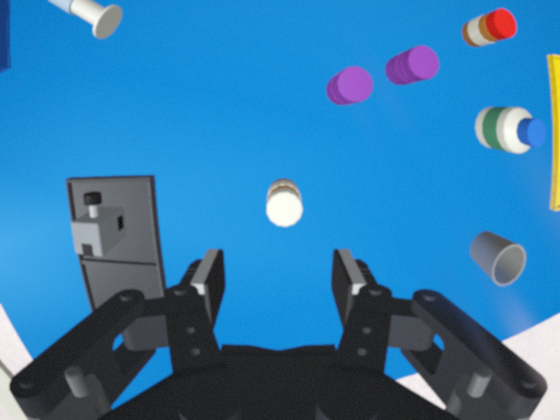

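White cap at (284,203), slightly right of centre as computed (+0.13). Descending.

Emit:
{"fn": "drive_tool", "kwargs": {"commands": "-0.2 0.5 0.13 -0.02 0; -0.2 1.1 0.13 -0.02 0; -0.2 1.7 0.13 -0.02 0; -0.2 2.3 0.13 -0.02 0; -0.2 2.8 0.13 -0.02 0; -0.2 3.2 0.13 -0.02 0; -0.2 3.4 0.13 -0.02 0; -0.2 3.5 0.13 -0.02 0"}}

```text
t: 31.7
tool_pos: [0.5438, 0.105, 0.0157]
tool_rot: [-2.095, 0.247, 2.1]
contact_force: [-0.0, 1.1, 0.2]
opening: 0.051
```

Emit:
{"fn": "drive_tool", "kwargs": {"commands": "0.2 0 0 0 0; 0.5 0 0 0 0; 0.7 0 0 0 0; 0.9 0 0 0 0; 0.9 0 0 0 0; 0.9 0 0 0 0; 0.9 0 0 0 0; 0.9 0 0 0 0", "newtons": 40}}

```text
t: 32.37
tool_pos: [0.5456, 0.1044, 0.0183]
tool_rot: [-2.098, 0.247, 2.095]
contact_force: [-0.8, 0.6, 5.1]
opening: 0.0267
```

Emit:
{"fn": "drive_tool", "kwargs": {"commands": "0.9 -0.2 0 0 0; 0.9 -0.6 0 0 0; 0.9 -1.2 0 0 0; 0.9 -1.9 0 0 0; 0.9 -2.6 0 0 0; 0.9 -3.2 0 0 0; 0.9 -3.5 0 0 0; 0.9 -3.5 0 0 0"}}

```text
t: 33.03
tool_pos: [0.5468, 0.1044, 0.1611]
tool_rot: [-2.103, 0.246, 2.09]
contact_force: [1.0, 0.6, -0.5]
opening: 0.0272
```

```bash
python3 - <<'E'
from h import *
plan(.467,.306,.15,76.5)
E
```

```text
t 33.03 pos [0.5468 0.1044 0.1611] xax [ 0.006  0.    -1.   ] jaw -103.5 q6 1.86 -> shift [ 0.27 -4.44  3.11] turn 0.01 F [ 1.   0.6 -0.5] op 0.0272
```

Emit:
{"fn": "drive_tool", "kwargs": {"commands": "0.9 0 -0.4 0.3 0; 0.9 0 -1 0.7 0; 0.9 0 -1.6 1.1 0; 0.9 0 -2.2 1.5 0; 0.9 0 -2.8 2 0; 0.9 0 -3.4 2.4 0; 0.9 0 -4 2.8 0; 0.9 0 -4.3 3 0"}}

```text
t: 33.7
tool_pos: [0.4656, 0.3014, 0.1546]
tool_rot: [-2.094, 0.247, 2.103]
contact_force: [0.2, 0.2, -0.6]
opening: 0.0273
```

Emit:
{"fn": "drive_tool", "kwargs": {"commands": "0.9 0 0 0 0; 0.9 0 0 0 0; 0.9 0 0 0 0"}}

```text
t: 33.95
tool_pos: [0.4677, 0.2987, 0.1558]
tool_rot: [-2.095, 0.25, 2.099]
contact_force: [0.5, 0.1, -0.5]
opening: 0.0272
```

```bash
python3 - <<'E'
from h import *
from station import ctrl
p,d=ctrl.get_image('wrist');cv2.imwrite('pics/w13.png',p)
plan(.467,.306,.022,76.5)
E
```

```text
t 34.0 pos [0.468  0.2985 0.1561] xax [-0.002 -0.001 -1.   ] jaw -103.5 q6 2.24 -> shift [ 3.35 -0.18  0.06] turn -0.0 F [0.6 0.5 0.1] op 0.0274
```

View pics/w13.png

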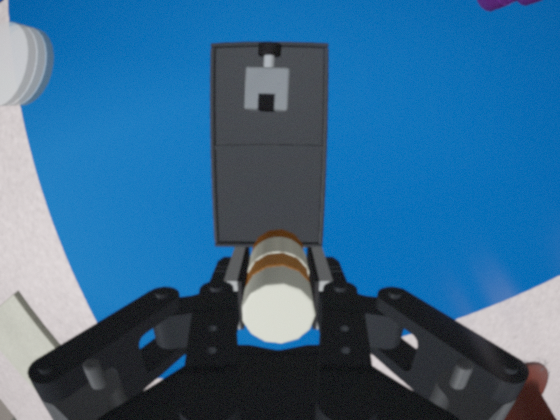

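The clamp is well inside its bay; the vial hangs straight above the near bay. Lowering.

Emit:
{"fn": "drive_tool", "kwargs": {"commands": "0.9 0.4 -0.18 0.06 0; 0.9 1 -0.18 0.06 0; 0.9 1.6 -0.18 0.06 0; 0.9 2.2 -0.18 0.06 0; 0.9 2.7 -0.18 0.06 0; 0.9 3 -0.18 0.06 0; 0.9 3.15 -0.18 0.06 0; 0.9 3.15 -0.18 0.06 0"}}

```text
t: 34.67
tool_pos: [0.4669, 0.3061, 0.0299]
tool_rot: [-2.095, 0.25, 2.099]
contact_force: [-0.6, -0.7, 1.0]
opening: 0.0271
```

Emit:
{"fn": "drive_tool", "kwargs": {"commands": "0.9 0.04 0 0 0; 0.9 0.08 0 0 0; 0.9 0.08 0 0 0"}}

```text
t: 34.92
tool_pos: [0.4684, 0.3075, 0.0293]
tool_rot: [-2.098, 0.246, 2.094]
contact_force: [-0.4, -0.4, -0.7]
opening: 0.0271
```

Emit:
{"fn": "drive_tool", "kwargs": {"commands": "0.9 0.03 0 0 0; 0.9 0.06 0 0 0; 0.9 0.06 0 0 0"}}

```text
t: 35.17
tool_pos: [0.4675, 0.3072, 0.0259]
tool_rot: [-2.097, 0.247, 2.097]
contact_force: [-0.7, 0.1, -0.6]
opening: 0.027
```

Emit:
{"fn": "drive_tool", "kwargs": {"commands": "0.9 0.03 0 0 0; 0.9 0.05 0 0 0; 0.9 0.05 0 0 0"}}

```text
t: 35.42
tool_pos: [0.4673, 0.3071, 0.0235]
tool_rot: [-2.097, 0.248, 2.097]
contact_force: [0.1, 0.2, -0.3]
opening: 0.027
```

Emit:
{"fn": "drive_tool", "kwargs": {"commands": "0.9 0.03 0 0 0; 0.9 0.05 0 0 0; 0.9 0.05 0 0 0"}}

```text
t: 35.67
tool_pos: [0.4676, 0.3072, 0.0223]
tool_rot: [-2.097, 0.247, 2.097]
contact_force: [-1.9, -0.8, 4.2]
opening: 0.027
```

Emit:
{"fn": "drive_tool", "kwargs": {"commands": "0.7 0 0 0 0; 0.5 0 0 0 0; 0.3 0 0 0 0; 0.1 0 0 0 0; -0.1 0 0 0 0; -0.2 0 0 0 0; -0.2 -0.4 0 0 0; -0.2 -1 0 0 0"}}

```text
t: 36.33
tool_pos: [0.465, 0.3059, 0.0588]
tool_rot: [-2.092, 0.251, 2.104]
contact_force: [0.8, 0.8, 0.2]
opening: 0.0512
```

Emit:
{"fn": "drive_tool", "kwargs": {"commands": "-0.2 -0.7 0 0 0; -0.2 -1.4 0 0 0; -0.2 -2.1 0 0 0; -0.2 -2.8 0.5 0 0; -0.2 -3.5 1.2 0 0; -0.2 -4.2 2 0 0; -0.2 -4.5 2.8 0 0; -0.2 -4.5 3.6 0 0"}}

```text
t: 37.0
tool_pos: [0.4354, 0.1664, 0.2464]
tool_rot: [-2.104, 0.244, 2.088]
contact_force: [0.6, -1.0, -0.2]
opening: 0.0514
```

Emit:
{"fn": "drive_tool", "kwargs": {"commands": "-0.2 0 0.8 0.2 0; -0.2 0 1.6 0.4 0; -0.2 0 2.2 0.6 0; -0.2 0 2.6 0.8 0; -0.2 0 2.6 0.8 0; -0.2 0 2.6 0.8 0"}}

```text
t: 37.5
tool_pos: [0.3786, 0.073, 0.2418]
tool_rot: [-2.097, 0.249, 2.094]
contact_force: [1.0, 1.0, -0.8]
opening: 0.0508
```

```bash
python3 - <<'E'
from h import *
from station import ctrl
plan(.4,.05,.2,90)
t,d=ctrl.get_image('top');cv2.imwrite('pics/t14.png',t)
s,ds=ctrl.get_image('side');cv2.imwrite('pics/s14.png',s)
D=np.load('top0.npz');p0,K,T=D['p'],D['K'],D['T']
hsv=cv2.cvtColor(t,cv2.COLOR_BGR2HSV);H,S,V=[hsv[...,i].astype(int) for i in range(3)]
def sub(m,x0,y0,x1,y1):
    k=np.zeros_like(m);k[y0:y1,x0:x1]=m[y0:y1,x0:x1];return k
for n,m,z in(('red',sub(((H<8)|(H>172))&(S>150),320,140,370,180),.06),('bottlecap',sub((H>100)&(H<118)&(V>200),325,195,370,235),.075),('beaker',sub((V>70)&(S<90),318,270,352,305),.055),('green',sub((H>45)&(H<80)&(S>100),400,230,460,280),.064),('spot',sub((V>120)&(S<90),425,185,460,225),.102),('white',sub((V>150)&(S<70),70,240,150,300),.064),('clamp',sub((V>95)&(S<90),100,180,160,250),.06)):
    for c,s_,l in blobs(m,12):print(n,c.round(1),s_[4],ray(K,T,*c,z).round(4))
E
```

```text
t 37.5 pos [0.3786 0.073  0.2418] xax [ 0.001  0.    -1.   ] jaw -103.6 q6 1.8 -> shift [ 1.04  0.43 -0.65] turn -2.71 F [ 1.   1.  -0.8] op 0.0508
red [344.9 158.5] 188 [ 0.664  -0.1237  0.06  ]
bottlecap [347.9 213. ] 142 [ 0.5652 -0.127   0.075 ]
beaker [334.5 286.9] 447 [ 0.4346 -0.1063  0.055 ]
green [430.  255.4] 193 [ 0.492  -0.2746  0.064 ]
spot [428.4 192.3] 18 [ 0.6005 -0.2615  0.102 ]
spot [444.8 200.7] 30 [ 0.5864 -0.2896  0.102 ]
spot [427.7 214. ] 19 [ 0.5632 -0.2601  0.102 ]
white [ 99.7 266.9] 193 [0.4671 0.3069 0.064 ]
clamp [115.7 212.8] 281 [0.5626 0.2827 0.06  ]
```

View pics/t14.png

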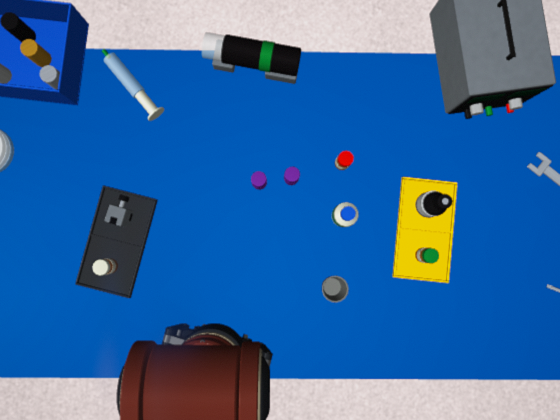

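View pics/s14.png

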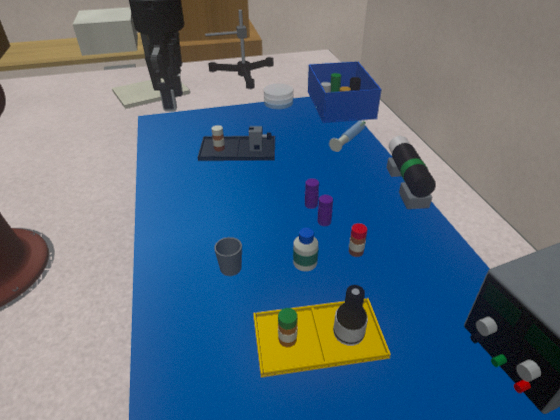

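All checks pass: the cone spot is 1.7 mm from the block's centre, and the red vial, bottle and beaker have not moved. Handing in.

```bash
python3 -c "
from station import ctrl
print(ctrl.finish_job())"
```

```text
the job is handed in; nothing more can be done
None
```

Both kits are made up and the job is handed in, at about 37.6 s of the 128 s allowed. The hand-in reports no verdict, so the results below are my own last checks.

- **Yellow tray:** The cold block is in the far bay with the cone nozzle on top. The green vial is in the near bay at (0.492, −0.275). The cone's top spot measured 1.7 mm from the block's disc, against the 10 mm allowed. The disc was measured before the cone was set down.
- **Grey tray:** The boss clamp is in the far bay and the white vial is in the near bay at (0.467, 0.307). The clamp's centre, about (0.563, 0.283), comes from a colour blob and is rough. The wrist view showed it well inside its bay.
- **Upright and seated:** The last top and side pictures show all five parts upright, let go and clear of the arm. I judged upright by eye from the pictures, not by measuring angles. Each part was lowered until the wrist felt light contact, 4 to 12 N, before release.
- **Left alone:** The red vial showed no shift. The beaker's reading moved 0.3 mm, which is measurement noise. The bottle is where it first was to within about 1 mm, though its start was read by a cruder method. I touched neither purple vial.

No check failed or disagreed. One unexplained reading was that the tool height rose 2 to 5 mm with 5 to 6 N each time the gripper closed. It did not affect the placements.

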